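# Release and load the pedal-opened tilt-out bin

### The arm

A 7-joint arm with a two-finger parallel gripper is mounted at the origin on the work surface. World frame = base frame: x ahead of the robot, y to its left, z up, the work surface at z = 0. Lengths are in m, angles in rad, forces in N, time in s.
With the tool pointing down it reaches from about 0.425 to 0.925 m from the base axis. Payload 6.8 kg.
Tool frame: the origin (TCP) lies on the centre line of the jaws, within the pads' length; the fingertips stand 25 mm ahead of it and the grasp point (between the pads) lies 6 mm ahead of it; z points along the fingers, y is the line along which they close (so a half turn about z gives the same grasp; the last joint's range is limited). The gripper opens to 88 mm and grips with 3 to 60 N. Pads are 20 mm wide; open, the fingers measure 115 mm over their backs; the gripper's body (75 mm by 178 mm) begins 61 mm behind the grasp point.
Start: joints at [-1.266, 0.477, 0.022, 1.555, -0.011, 1.109, -0.083], TCP at [0.271, 0.618, 0.248] pointing down, gripper open.
Joint ranges: [-2.96, 2.96], [-0.34, 2.1], [-1.41, 1.46], [0.24, 2.44], [-1.37, 4.51], [0.17, 1.92], [-2.96, 2.96]. Speed limits (rad/s): [2.39, 2.39, 3.14, 3.14, 3.14, 3.14, 3.14].

### API

Orientations are given as a unit quaternion [x, y, z, w].
In Python, from plant import ctrl gives the robot as it stands.
- The arm moves only by the tool jog_arm, never from a script. Its argument "plan" is a list of rows, each a list of 7 numbers: the opening, from -1 (shut) to 1 (fully open), then the shift along the world's x, y, z in units of 500 mm (1.0 is 500 mm), then the turn, a rotation vector about the world's x, y, z in units of 60 degrees (1.0 is 60 degrees). A call has exactly 5 rows; each row is the pose to reach, as a shift and turn from the pose commanded when the call began; what a row does not reach only later rows make up. A row lasts 1/8 s, in which the tool goes at most 62.5 mm and 10.7 degrees, less where a joint would pass 70% of its speed; a pose out of reach is approached as far as the arm can. A call with a number of a shift or a turn outside -1 to 1 is refused whole. A call with a gripper value outside its range is refused whole. The fingers move at their own pace and stop on an object; the grip force is fixed at half the most. Time passes only in rows, so rows that repeat a pose let the fingers close, or fill a call up. It gives the time, the measured TCP pose, the force, the opening and the grip force at its end, in the units of the state.
- ctrl.read_state(): the state, without advancing time (a new reading comes with each control period).
- ctrl.camera(name): name is "scene" or "top" or "wrist"; returns the picture (420x560x3 uint8, red, green, blue); there is no depth.
- ctrl.camera_info(name): a dict with "camera_matrix" (3x3 intrinsics, pixels), "camera_from_world" (4x4, takes a point from world to camera coordinates); the wrist camera has in their place "mount" (4x4, takes a point from camera to tool coordinates, whose origin is the TCP and whose axes are the flange's). Camera axes: x right, y up, looking along -z (the intrinsics and any distortion apply to the point x, -y, -z); pixel columns grow to the right and rows downward; lengths in m; the calibration is good to about 2 mm. A picture is of the moment at which its call begins: read the wrist's pose just before it. camera_info takes no time and is no camera call.
- ctrl.close_job(): hands the job in; it is judged then, once.
Trained networks look in the newest picture that a camera, given by its name, has taken for a name from the list of things; names that differ only in an ending like _2 or _b are one class to them, and where a whole thing is asked for, a point or a joint stands for the part that bears it (a point fixed in the world has none). Each returns a list of dicts, best first, with "score" (0 to 1); they miss things now and then, are a little off and sometimes report something else, mostly with a low value. They report only what shows in the picture. A call takes as long as a camera call. They do not tell look-alikes from the thing itself.
- ctrl.look_for(name, camera): "point" ([x, y, z] in m, in world coordinates, good to about 4 mm: the middle of the surface that is visible of it).
- ctrl.outline_of(name, camera): "region" (420x560 bool, what is visible of it).
- ctrl.place_of(name, camera): "point" ([x, y, z] in m, in world coordinates, good to about 4 mm: a listed point, or the origin of a listed thing).
The state is a dict: "time_s": time; "qpos": joint angles; "joint_vel": joint speeds; "tau": joint torques, N m; "ee_pos": TCP position; "ee_rot": TCP orientation; "contact_force": force on the tool from outside, world axes, zero at the start; "wrist_torque": the same for the moment, N m; "width": finger opening in m; "grasp_force": force on a finger pad.
Only numpy, scipy, OpenCV 4.12 (cv2) and the standard library are available. Lean on these libraries where they do the work, as an engineer would, in place of code of your own. Each camera call takes 0.05 s, during which the arm holds its last target. There are 200 camera calls.

### The job

Put the black algae scraper away in the white tilt-out bin: pull the lock block sideways right out from under the bin's pedal and leave it lying clear on the shelf, then press the pedal fully down to its stop and keep it there until the bin has tipped fully open. Let the pedal come up, put the scraper inside the open bin and let go of it, then push the bin fully shut. Do not shift or knock over the jar, the yellow breeder box, the bottle or the tin.

Things in the scene. Friction and masses are not known exactly. Their poses are not given: they have to be found in the camera images.
- stand: fixed frame of the white tilt-out bin unit: two side panels 12 thick, 210 high, 128 either side of the bin's middle, under a cover board (150 deep, 268 wide, top at 222; panels and cover reach 35 in front of the hinge line). Origin on the shelf below the common hinge line of bin and pedal; x to the unit's back, y along the hinge line. Bin middle at y +115, pedal middle at y -80
- bin_hinge (a point): point on the bin's hinge line at the bin's middle, 35 mm above the shelf; fixed, axes as the stand's
- bin (a joint): tilt of the white plastic bin about the hinge line: 0 = shut, upright under the cover; 0.8 = fully open, its top tipped 0.8 rad towards the unit's front (-x). It stays at either end: its weight is over-centre, balanced at about 0.3 to 0.4
- bin_in (a point): centre of the bin's inner floor; axes turn with the bin (x to the back, y along the hinge, z up out of the bin when shut). The inside is 130 (x) by 210 (y) and 130 deep, walls 5. The hinge line lies 25 mm in front of (-x) and 10 mm below this point
- bin_mouth (a point): centre of the bin's open top, 135 mm above bin_in along the bin's z; fully open it faces up and forward, its front edge 110 mm above the shelf, its rear edge about 200 mm
- bin_rim (a point): middle of the top edge of the bin's front panel (panel 6 thick, 240 wide, 148 high): 48 mm in front of and 160 mm above the hinge line when shut; the panel's outer face is 3 mm further out and runs down from this edge
- pedal (a joint): grey pedal: 0 = up (its front end raised), 0.42 = down on its stop; a spring returns it. About 3 N at the start and 10 N at the stop on its press point. An arm on it behind the hinge line tips the bin past its balance when the pedal is fully down
- pedal_press (a point): place to press, on the pedal's top face near its free front end, 105 mm from the hinge line: 71 mm above the shelf when up, 28 mm at the stop. The plate is 130 long from the hinge line forward, 70 wide, 10 thick, with black ribs at the front; slopes up 0.3 rad to the front when up, down 0.12 rad at the stop
- lock: loose black block under the pedal, standing on the shelf between low rails, held by two spring nubs in its sides; comes out along the stand's -y with 6 to 10 N. Head 46 (x) by 55 (y), 47 high, origin at the centre of its underside; an upright fin 14 thick (x), 50 high, from y -26 to y -87, sticks out beside the pedal: grip it across x near y -65. Axes as the stand's while in place
- lock_seat (a point): where the lock's origin is when it is in place, on the shelf, fixed; 57 mm of travel brings the head out from under the pedal
- scraper: loose black algae scraper handle lying flat on the shelf: bar 22 wide (y), 20 high, 126 long, with a cross head 14 by 46 at its +x end; 140 mm long in all. Origin at the middle of its underside, x along the handle towards the cross head. 60 to 110 g
- jar: grey ceramic ring media jar, 72 across, 113 high, origin at the middle of its underside; leave alone
- breeder: yellow plastic fry breeder box, open, 118 by 78 by 65 high, origin at the middle of its underside; leave alone
- bottle: white conditioner bottle, 60 across, 160 high, origin at the middle of its underside; leave alone
- tin: metal food tin, 72 across, 70 high, origin at the middle of its underside; leave alone
There are look-alikes about, which are no part of the job. Several things have the shape of the lock; the one meant has the colours described above.

How it is judged:
By the outcome, as a careful person would: the job done as asked, in the order asked, and still so for the second after the job is handed in, with the robot touching nothing.
It also fails if it takes over 70 s, if anything falls off the work surface, if the arm or the gripper's body presses on something with over 40 N, if the wrist force passes 120 N, or if a joint passes its speed limit or range.

## Working session

There is one attempt and no reset: what is moved stays moved. The work goes in short steps, Python scripts to look and compute and a tool call to move; the robot and the scene stay as the last step left them, time stands still between calls to the robot, and variables do not carry over. Pictures are saved under pics/ and viewed, at most 10 in all, crops included, and the job is handed in when it is done.

Besides the shell and the picture viewer there is one more tool, called after "Call:" by a JSON object that holds its "api" and its "payload". jog_arm: Moves the arm, as the interface text tells. Its arguments: {"type":"object","properties":{"plan":{"type":"array","items":{"type":"array","items":{"type":"number"}}}},"required":["plan"]}

```bash
mkdir -p pics; ls
cat > h.py <<'E'
from plant import ctrl
import numpy as np, cv2
from scipy.spatial.transform import Rotation as R
def save(cam,name,img=None):
    im=ctrl.camera(cam) if img is None else img
    cv2.imwrite(f'pics/{name}.png',im[:,:,::-1]); return im
def proj(cam,P):
    i=ctrl.camera_info(cam);K=np.array(i['camera_matrix']);T=np.array(i['camera_from_world'])
    c=T[:3,:3]@np.array(P)+T[:3,3]; p=K@[c[0],-c[1],-c[2]]; return p[:2]/p[2]
def unproj(cam,px,z):
    i=ctrl.camera_info(cam);K=np.array(i['camera_matrix']);T=np.array(i['camera_from_world'])
    d=np.linalg.inv(K)@[px[0],px[1],1]; d=np.array([d[0],-d[1],-d[2]])
    Rt=T[:3,:3].T; o=-Rt@T[:3,3]; w=Rt@d; return o+w*(z-o[2])/w[2]
E
python3 - <<'E'
from h import *
a=save('scene','s0');b=save('top','t0')
print(ctrl.camera_info('top').keys())
s=ctrl.read_state();print(s['time_s'],s['ee_pos'],s['ee_rot'],s['width'])
for n in ['stand','bin_hinge','bin_in','bin_rim','pedal_press','lock','lock_seat','scraper','jar','breeder','bottle','tin']:
  for c in ['top','scene']:
    try: print(n,c,[(round(r['score'],2),np.round(r['point'],3).tolist(),proj(c,r['point']).round().tolist()) for r in ctrl.place_of(n,c)[:4]])
    except Exception as e: print(n,c,e)
cv2.imwrite('pics/both.png',cv2.resize(np.hstack([a,b]),(800,300))[:,:,::-1])
E
```

```text
pics
dict_keys(['camera_matrix', 'camera_from_world'])
0.1 [0.27061891 0.61784548 0.24680616] [ 2.04941728e-01  9.78773857e-01 -7.83918043e-04 -1.05801838e-04] 0.08777459641592422
stand top [(0.85, [0.611, 0.193, 0.004], [196.0, 220.0])]
stand scene [(0.95, [0.609, 0.189, 0.002], [367.0, 256.0])]
bin_hinge top [(0.86, [0.612, 0.304, 0.039], [156.0, 218.0])]
bin_hinge scene [(0.32, [0.632, -0.283, 0.001], [174.0, 244.0])]
bin_in top []
bin_in scene []
bin_rim top [(0.68, [0.564, 0.308, 0.194], [137.0, 232.0])]
bin_rim scene []
pedal_press top [(0.91, [0.512, 0.112, 0.063], [219.0, 253.0]), (0.75, [0.774, -0.206, -0.0], [328.0, 168.0])]
pedal_press scene [(0.67, [0.506, 0.113, 0.07], [340.0, 203.0]), (0.26, [0.776, -0.212, 0.001], [188.0, 300.0])]
lock top [(0.71, [0.388, 0.037, 0.0], [247.0, 295.0]), (0.63, [0.364, 0.182, 0.002], [198.0, 303.0]), (0.5, [0.512, 0.11, -0.002], [223.0, 253.0])]
lock scene [(0.83, [0.364, 0.188, 0.001], [367.0, 182.0]), (0.75, [0.517, 0.112, -0.002], [336.0, 224.0]), (0.66, [0.387, 0.035, 0.003], [310.0, 183.0])]
lock_seat top [(0.6, [0.512, 0.108, 0.002], [223.0, 253.0])]
lock_seat scene []
scraper top [(0.78, [0.63, -0.278, -0.002], [352.0, 215.0])]
scraper scene [(0.85, [0.632, -0.286, 0.002], [173.0, 244.0])]
jar top [(0.56, [0.456, -0.244, -0.0], [341.0, 273.0])]
jar scene [(0.79, [0.452, -0.24, -0.003], [207.0, 193.0])]
breeder top [(0.95, [0.505, -0.438, -0.005], [406.0, 257.0])]
breeder scene [(0.66, [0.51, -0.434, 0.002], [131.0, 201.0]), (0.59, [0.608, 0.189, -0.001], [367.0, 257.0])]
bottle top [(0.93, [0.785, -0.118, -0.001], [299.0, 164.0]), (0.44, [0.563, 0.307, 0.196], [137.0, 232.0])]
bottle scene [(0.86, [0.783, -0.12, 0.0], [228.0, 307.0])]
tin top [(0.79, [0.774, -0.208, -0.003], [329.0, 167.0])]
tin scene [(0.74, [0.777, -0.21, 0.004], [189.0, 300.0])]
```

View pics/s0.png

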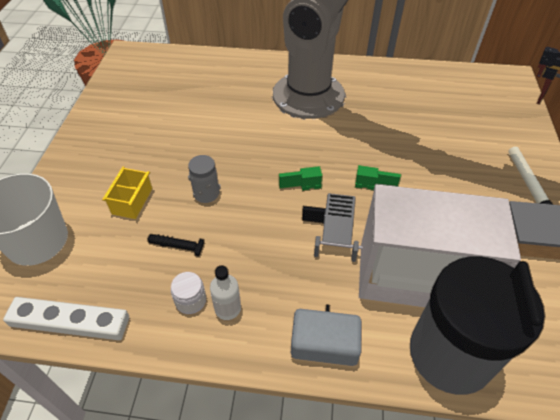

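View pics/t0.png

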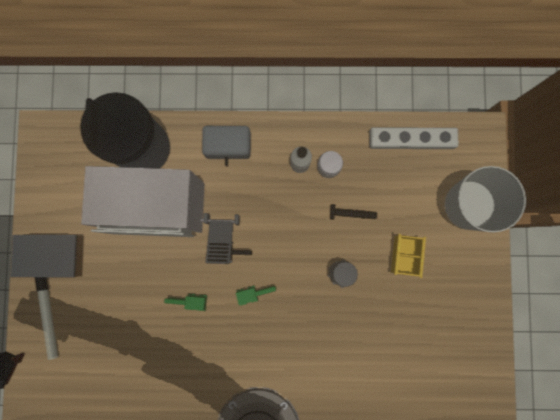

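The pictures show the unit at scene (440,235) and top (137,200). The lock candidates in the scene picture are the black fin beside the pedal (313,214), the green block at (300,180) and the green block at (378,178). The description says black and under the pedal, so I choose (313,214), which is (242,252) in the top picture. The only black scraper is at scene (175,243), top (352,213). I'll check both in one crop and measure them.

Run:
```python
from h import *
b=cv2.imread('pics/t0.png'); a=cv2.imread('pics/s0.png')
c1=cv2.resize(b[150:310,75:275],(400,320),interpolation=cv2.INTER_CUBIC);c2=cv2.resize(b[180:260,320:420],(400,320),interpolation=cv2.INTER_CUBIC)
c3=cv2.resize(a[160:280,270:420],(400,280),interpolation=cv2.INTER_CUBIC);c4=cv2.resize(a[200:275,140:240],(400,280),interpolation=cv2.INTER_CUBIC)
cv2.imwrite('pics/crop.png',np.vstack([np.hstack([c1,c2]),np.hstack([c3,c4])]))
g=b.max(2)
def blob(x0,x1,y0,y1,z,t=70):
    m=(g[y0:y1,x0:x1]<t).astype(np.uint8);n,l,s,c=cv2.connectedComponentsWithStats(m)
    k=1+s[1:,4].argmax();p=np.argwhere(l==k)[:,::-1]+[x0,y0]
    w=np.array([unproj('top',q,z)[:2] for q in p]);rc=cv2.minAreaRect((w*1000).astype(np.float32))
    v=np.linalg.svd(w-w.mean(0),full_matrices=False)[2][0];print(len(p),w.mean(0).round(4),w.min(0).round(4),w.max(0).round(4),rc,np.degrees(np.arctan2(v[1],v[0])))
blob(322,385,198,228,.018)
blob(233,258,244,262,.05)
print([unproj('top',p,.222).round(3) for p in [(87,167),(191,170),(187,229),(83,226)]])
```

```text
327 [ 0.6335 -0.272 ] [ 0.618  -0.3457] [ 0.6569 -0.2089] ((637.8540649414062, -277.22442626953125), (38.884822845458984, 136.80810546875), 0.3604882061481476) -94.609452879564
79 [0.5161 0.0487] [0.5093 0.0225] [0.5235 0.0747] ((515.9566040039062, 48.7271728515625), (52.72345733642578, 12.212995529174805), 86.83271026611328) -92.25954266005719
[array([0.727, 0.432, 0.222]), array([0.721, 0.166, 0.222]), array([0.57 , 0.173, 0.222]), array([0.576, 0.436, 0.222])]
```

View pics/crop.png

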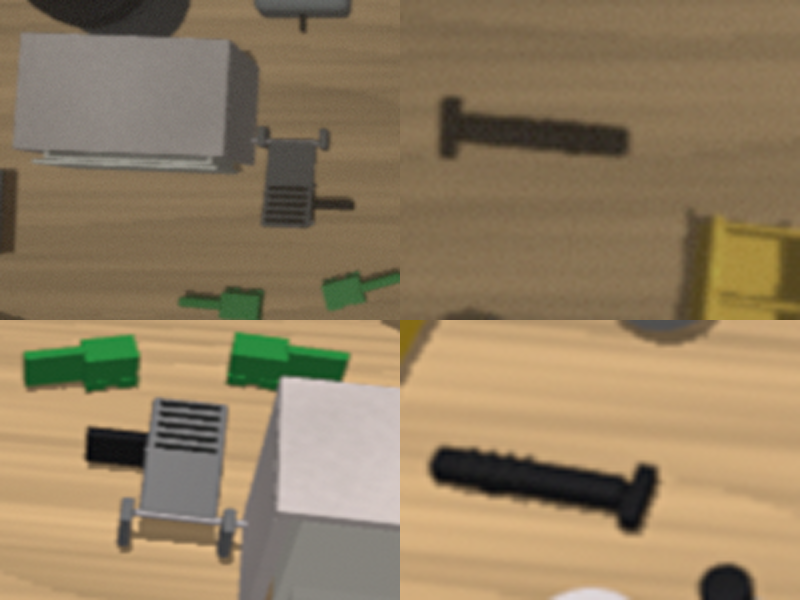

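The crop confirms both: the black fin beside the grey pedal at crop (115,447) against two green look-alikes at (80,360) and (290,357), and the black scraper at crop (540,130). Now I'll move over the fin.

Call:
{"api": "jog_arm", "payload": {"plan": [[1, 0.05, -0.115, 0, 0, 0, -0.115], [1, 0.1, -0.23, 0, 0, 0, -0.23], [1, 0.15, -0.345, 0, 0, 0, -0.345], [1, 0.2, -0.46, 0, 0, 0, -0.46], [1, 0.245, -0.572, 0, 0, 0, -0.57]]}}

```text
time_s: 1.92
ee_pos: [0.3941, 0.3304, 0.248]
ee_rot: [0.485, 0.874, 0.0, 0.0]
contact_force: [1.5, -0.1, 0.5]
width: 0.0876
grasp_force: 0.0
```

Call:
{"api": "jog_arm", "payload": {"plan": [[1, 0.05, -0.115, 0, 0, 0, -0.115], [1, 0.1, -0.23, 0, 0, 0, -0.23], [1, 0.15, -0.345, 0, 0, 0, -0.345], [1, 0.2, -0.46, 0, 0, 0, -0.46], [1, 0.245, -0.572, 0, 0, 0, -0.57]]}}

```text
time_s: 2.55
ee_pos: [0.5165, 0.0446, 0.2481]
ee_rot: [0.721, 0.693, 0.001, 0.0]
contact_force: [0.5, 1.0, -0.3]
width: 0.0877
grasp_force: 0.0
```

Call:
{"api": "jog_arm", "payload": {"plan": [[1, 0, 0, -0.1, 0, 0, 0], [1, 0, 0, -0.2, 0, 0, 0], [1, 0, 0, -0.23, 0, 0, 0], [1, 0, 0, -0.23, 0, 0, 0], [1, 0, 0, -0.23, 0, 0, 0]]}}

```text
time_s: 3.18
ee_pos: [0.5171, 0.0466, 0.1343]
ee_rot: [0.72, 0.694, 0.001, 0.001]
contact_force: [0.5, 0.2, 0.7]
width: 0.0879
grasp_force: 0.0
```

Call:
{"api": "jog_arm", "payload": {"plan": [[1, 0, 0, -0.1, 0, 0, 0], [1, 0, 0, -0.19, 0, 0, 0], [1, 0, 0, -0.19, 0, 0, 0], [-1, 0, 0, -0.19, 0, 0, 0], [-1, 0, 0, -0.19, 0, 0, 0]]}}

```text
time_s: 3.8
ee_pos: [0.5175, 0.0466, 0.0398]
ee_rot: [0.72, 0.694, 0.002, 0.001]
contact_force: [0.4, 0.7, 0.3]
width: 0.0713
grasp_force: 0.0
```

Call:
{"api": "jog_arm", "payload": {"plan": [[-1, 0, 0, 0, 0, 0, 0], [-1, 0, 0, 0, 0, 0, 0], [-1, 0, 0, 0, 0, 0, 0], [-1, 0, -0.01, 0, 0, 0, 0], [-1, 0, -0.02, 0, 0, 0, 0]]}}

```text
time_s: 4.42
ee_pos: [0.5157, 0.0358, 0.0376]
ee_rot: [0.72, 0.694, -0.0, 0.0]
contact_force: [0.0, -0.7, -0.4]
width: 0.0211
grasp_force: 0.0
```

Call:
{"api": "jog_arm", "payload": {"plan": [[-1, 0, 0, 0, 0, 0, 0], [-1, 0, 0, 0, 0, 0, 0], [-1, 0, 0, 0, 0, 0, 0], [-1, 0, -0.01, 0, 0, 0, 0], [-1, 0, -0.02, 0, 0, 0, 0]]}}

```text
time_s: 5.05
ee_pos: [0.5158, 0.0322, 0.0376]
ee_rot: [0.718, 0.696, 0.002, -0.003]
contact_force: [-2.6, 22.0, 0.9]
width: 0.0141
grasp_force: 29.9
```

Call:
{"api": "jog_arm", "payload": {"plan": [[-1, 0, -0.03, 0, 0, 0, 0], [-1, -0.002, -0.06, 0, 0, 0, 0], [-1, -0.003, -0.09, 0, 0, 0, 0], [-1, -0.004, -0.12, 0, 0, 0, 0], [-1, -0.005, -0.15, 0, 0, 0, 0]]}}

```text
time_s: 5.68
ee_pos: [0.5134, -0.0504, 0.0377]
ee_rot: [0.72, 0.694, -0.0, 0.0]
contact_force: [0.8, -0.9, -0.7]
width: 0.0142
grasp_force: 29.9
```

Run:
```python
from h import *
print(ctrl.read_state()['width'],ctrl.read_state()['ee_pos'])
b=save('top','t1');g=b[220:300,200:290]
cv2.imwrite('pics/t1c.png',cv2.resize(g,(540,480),interpolation=cv2.INTER_CUBIC)[:,:,::-1])
save('scene','s1')
for c in ['top','scene']: print([(round(r['score'],2),np.round(r['point'],3).tolist()) for r in ctrl.place_of('lock',c)])
```

```text
0.014235405526181948 [ 0.51337028 -0.05035747  0.03767643]
[(0.8, [0.366, 0.187, -0.0]), (0.66, [0.514, 0.037, -0.004]), (0.53, [0.783, -0.122, 0.001])]
[(0.83, [0.517, 0.036, 0.002]), (0.75, [0.368, 0.186, 0.004]), (0.69, [0.385, 0.033, 0.001]), (0.15, [0.509, -0.431, -0.001])]
```

Call:
{"api": "jog_arm", "payload": {"plan": [[-1, 0, -0.03, 0, 0, 0, 0], [-1, -0.002, -0.06, 0, 0, 0, 0], [-1, -0.002, -0.06, 0, 0, 0, 0], [1, -0.002, -0.06, 0, 0, 0, 0], [1, -0.002, -0.06, 0, 0, 0, 0]]}}

```text
time_s: 6.5
ee_pos: [0.5125, -0.0781, 0.0377]
ee_rot: [0.719, 0.695, 0.0, -0.0]
contact_force: [-0.1, 0.6, -0.2]
width: 0.0303
grasp_force: 0.0
```

Call:
{"api": "jog_arm", "payload": {"plan": [[1, 0, 0, 0.0, 0, 0, 0], [1, 0, 0, 0.08, 0, 0, 0], [1, 0, 0, 0.16, 0, 0, 0], [-1, 0, 0, 0.24, 0, 0, 0], [-1, 0, 0.1, 0.24, 0, 0, 0]]}}

```text
time_s: 7.12
ee_pos: [0.5145, -0.0316, 0.161]
ee_rot: [0.722, 0.692, 0.002, 0.003]
contact_force: [0.7, 0.9, -0.3]
width: 0.0474
grasp_force: 0.0
```

Call:
{"api": "jog_arm", "payload": {"plan": [[-1, 0, 0.08, 0, 0, 0, 0], [-1, 0, 0.16, 0, 0, 0, 0], [-1, 0, 0.24, 0, 0, 0, 0], [-1, -0.01, 0.28, 0, 0, 0, 0], [-1, -0.012, 0.286, 0, 0, 0, 0]]}}

```text
time_s: 7.75
ee_pos: [0.5058, 0.1161, 0.1575]
ee_rot: [0.718, 0.696, -0.0, -0.0]
contact_force: [0.4, 0.3, -0.3]
width: 0.0003
grasp_force: 0.0
```

Call:
{"api": "jog_arm", "payload": {"plan": [[-1, 0, 0, -0.06, 0, 0, 0], [-1, 0, 0, -0.11, 0, 0, 0], [-1, 0, 0, -0.14, 0, 0, 0], [-1, 0, 0, -0.17, 0, 0, 0], [-1, 0, 0, -0.2, 0, 0, 0]]}}

```text
time_s: 8.38
ee_pos: [0.5052, 0.1135, 0.0575]
ee_rot: [0.72, 0.694, -0.001, -0.001]
contact_force: [-5.1, -0.9, 9.9]
width: 0.0005
grasp_force: 5.1
```

Call:
{"api": "jog_arm", "payload": {"plan": [[-1, 0, 0, -0.01, 0, 0, 0], [-1, 0, 0, -0.014, 0, 0, 0], [-1, 0, 0, -0.018, 0, 0, 0], [-1, 0, 0, -0.018, 0, 0, 0], [-1, 0, 0, -0.018, 0, 0, 0]]}}

```text
time_s: 9.0
ee_pos: [0.5055, 0.1134, 0.052]
ee_rot: [0.72, 0.694, -0.0, -0.002]
contact_force: [-17.0, -2.0, 48.2]
width: 0.0003
grasp_force: 24.6
```

Call:
{"api": "jog_arm", "payload": {"plan": [[-1, 0, 0, 0.004, 0, 0, 0], [-1, 0, 0, 0.004, 0, 0, 0], [-1, 0, 0, 0.004, 0, 0, 0], [-1, 0, 0, 0.004, 0, 0, 0], [-1, 0, 0, 0.004, 0, 0, 0]]}}

```text
time_s: 9.62
ee_pos: [0.5054, 0.1134, 0.0527]
ee_rot: [0.72, 0.694, -0.0, -0.001]
contact_force: [-12.2, -1.6, 30.9]
width: 0.0003
grasp_force: 15.9
```

Call:
{"api": "jog_arm", "payload": {"plan": [[-1, 0, 0, 0, 0, 0, 0], [-1, 0, 0, 0, 0, 0, 0], [-1, 0, 0, 0, 0, 0, 0], [-1, 0, 0, 0, 0, 0, 0], [-1, 0, 0, 0, 0, 0, 0]]}}

```text
time_s: 10.25
ee_pos: [0.5055, 0.1134, 0.0528]
ee_rot: [0.72, 0.694, -0.0, -0.001]
contact_force: [-11.1, -0.6, 30.4]
width: 0.0005
grasp_force: 15.9
```

Run:
```python
from h import *
a=save('scene','s2');b=save('top','t2')
for n in ['bin_mouth','bin_rim','bin_in','lock','scraper']:
  for c in ['top','scene']: print(n,c,[(round(r['score'],2),np.round(r['point'],3).tolist()) for r in ctrl.place_of(n,c)[:3]])
c1=cv2.resize(b[150:310,75:275],(400,320));c2=cv2.resize(a[150:310,270:470],(400,320))
cv2.imwrite('pics/c2.png',np.hstack([c1,c2])[:,:,::-1])
print(ctrl.read_state()['ee_pos'],ctrl.read_state()['contact_force'])
```

```text
bin_mouth top [(0.63, [0.53, 0.309, 0.152])]
bin_mouth scene [(0.68, [0.524, 0.312, 0.151])]
bin_rim top [(0.71, [0.463, 0.313, 0.111])]
bin_rim scene [(0.86, [0.466, 0.311, 0.109])]
bin_in top [(0.63, [0.506, -0.434, -0.004])]
bin_in scene [(0.16, [0.513, 0.112, 0.003])]
lock top [(0.94, [0.512, 0.007, -0.003]), (0.76, [0.387, 0.038, 0.0]), (0.61, [0.634, -0.277, -0.0])]
lock scene [(0.95, [0.513, 0.009, -0.002]), (0.77, [0.364, 0.185, 0.002]), (0.57, [0.386, 0.035, -0.001])]
scraper top [(0.94, [0.629, -0.277, -0.002]), (0.55, [0.61, 0.196, 0.003])]
scraper scene [(0.8, [0.633, -0.285, 0.001]), (0.55, [0.465, 0.314, 0.111])]
[0.50545948 0.11341903 0.05273123] [-11.62275228  -1.27111254  31.17057392]
```

View pics/c2.png

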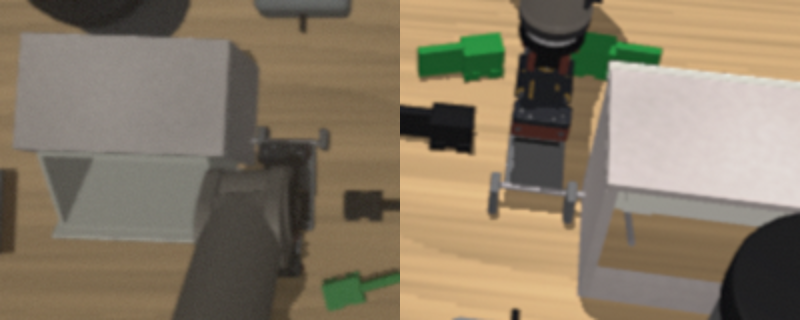

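The bin is tipped fully open, with its rim at about (0.465, 0.312, 0.11). The black lock lies clear at crop-left (365,205). Next I'll release the pedal and go to the scraper.

Call:
{"api": "jog_arm", "payload": {"plan": [[-1, 0, 0, 0.06, 0, 0, 0], [-1, 0, 0, 0.15, 0, 0, 0], [-1, 0, 0, 0.25, 0, 0, 0], [1, 0.03, -0.1, 0.3, 0, 0, 0], [1, 0.06, -0.2, 0.3, 0, 0, 0]]}}

```text
time_s: 11.48
ee_pos: [0.5384, 0.0131, 0.2035]
ee_rot: [0.719, 0.695, 0.003, 0.001]
contact_force: [0.7, -0.4, -0.4]
width: 0.0172
grasp_force: 0.0
```

Call:
{"api": "jog_arm", "payload": {"plan": [[1, 0.039, -0.116, 0, 0, 0, 0], [1, 0.078, -0.232, 0, 0, 0, -0.02], [1, 0.117, -0.348, 0, 0, 0, -0.04], [1, 0.156, -0.464, 0, 0, 0, -0.04], [1, 0.195, -0.58, 0, 0, 0, -0.042]]}}

```text
time_s: 12.1
ee_pos: [0.6341, -0.2784, 0.2009]
ee_rot: [0.735, 0.678, 0.0, 0.0]
contact_force: [1.0, 0.2, 0.4]
width: 0.0667
grasp_force: 0.0
```

Call:
{"api": "jog_arm", "payload": {"plan": [[1, 0, 0, -0.06, 0, 0, 0], [1, 0, 0, -0.12, 0, 0, 0], [1, 0, 0, -0.18, 0, 0, 0], [1, 0, 0, -0.18, 0, 0, 0], [1, 0, 0, -0.18, 0, 0, 0]]}}

```text
time_s: 12.72
ee_pos: [0.6342, -0.2766, 0.1119]
ee_rot: [0.735, 0.678, 0.0, 0.001]
contact_force: [-0.1, -0.7, 0.2]
width: 0.0878
grasp_force: 0.0
```

Run:
```python
from h import *
b=save('top','t3');a=save('scene','s3')
print(ctrl.read_state()['ee_pos'],ctrl.read_state()['qpos'])
for n in ['scraper','pedal_press','bin_rim','lock']:
  for c in ['top','scene']: print(n,c,[(round(r['score'],2),np.round(r['point'],3).tolist()) for r in ctrl.place_of(n,c)[:3]])
```

```text
[ 0.63463465 -0.27644151  0.11244433] [ 0.00750907  0.68513146  0.46782615  1.64270982 -0.37260751  0.9007045
  0.53765431]
scraper top [(0.46, [0.631, -0.278, 0.001])]
scraper scene [(0.91, [0.633, -0.284, 0.002])]
pedal_press top [(0.94, [0.509, 0.114, 0.067])]
pedal_press scene [(0.77, [0.504, 0.119, 0.074]), (0.65, [0.777, -0.213, 0.003]), (0.55, [0.467, 0.313, 0.11])]
bin_rim top [(0.64, [0.466, 0.313, 0.113])]
bin_rim scene [(0.86, [0.462, 0.312, 0.112]), (0.71, [0.511, -0.43, -0.002])]
lock top [(0.98, [0.39, 0.035, 0.001]), (0.69, [0.513, 0.007, -0.005]), (0.66, [0.364, 0.186, 0.002])]
lock scene [(0.92, [0.366, 0.185, 0.002]), (0.65, [0.514, 0.01, -0.002]), (0.57, [0.386, 0.033, 0.001])]
```

Descend 84 mm and grip.

Call:
{"api": "jog_arm", "payload": {"plan": [[1, -0.002, 0, -0.08, 0, 0, 0], [1, -0.002, 0, -0.14, 0, 0, 0], [1, -0.002, 0, -0.168, 0, 0, 0], [-1, -0.002, 0, -0.168, 0, 0, 0], [-1, -0.002, 0, -0.168, 0, 0, 0]]}}

```text
time_s: 13.85
ee_pos: [0.6333, -0.276, 0.0273]
ee_rot: [0.735, 0.678, 0.0, 0.001]
contact_force: [0.7, 0.0, 0.5]
width: 0.0711
grasp_force: 0.0
```

Call:
{"api": "jog_arm", "payload": {"plan": [[-1, 0, 0, 0, 0, 0, 0], [-1, 0, 0, 0, 0, 0, 0], [-1, 0, 0, 0, 0, 0, 0], [-1, 0, 0, 0, 0, 0, 0], [-1, 0, 0, 0, 0, 0, 0]]}}

```text
time_s: 14.48
ee_pos: [0.6328, -0.2756, 0.0267]
ee_rot: [0.735, 0.678, 0.0, -0.0]
contact_force: [-0.3, 0.0, -0.1]
width: 0.0217
grasp_force: 30.0
```

Call:
{"api": "jog_arm", "payload": {"plan": [[-1, 0, 0, 0, 0, 0, 0], [-1, 0, 0, 0.04, 0, 0, 0], [-1, 0, 0, 0.1, 0, 0, 0], [-1, 0, 0, 0.16, 0, 0, 0], [-1, 0, 0, 0.22, 0, 0, 0]]}}

```text
time_s: 15.1
ee_pos: [0.6329, -0.2759, 0.1391]
ee_rot: [0.735, 0.678, 0.0, 0.001]
contact_force: [0.2, 0.6, -1.2]
width: 0.0215
grasp_force: 30.0
```

Call:
{"api": "jog_arm", "payload": {"plan": [[-1, -0.02, 0.08, 0.08, 0, 0, 0], [-1, -0.05, 0.19, 0.12, 0, 0, 0.02], [-1, -0.08, 0.3, 0.16, 0, 0, 0.04], [-1, -0.11, 0.41, 0.2, 0, 0, 0.05], [-1, -0.14, 0.52, 0.22, 0, 0, 0.05]]}}

```text
time_s: 15.72
ee_pos: [0.5627, -0.0143, 0.2492]
ee_rot: [0.717, 0.697, 0.001, 0.001]
contact_force: [0.4, 0.6, -0.8]
width: 0.022
grasp_force: 30.0
```

Call:
{"api": "jog_arm", "payload": {"plan": [[-1, -0.04, 0.11, 0, 0, 0, 0], [-1, -0.08, 0.22, 0, 0, -0.05, 0], [-1, -0.12, 0.33, 0, 0, -0.1, 0], [-1, -0.16, 0.44, 0, 0, -0.15, 0], [-1, -0.2, 0.55, 0, 0, -0.2, 0]]}}

```text
time_s: 16.35
ee_pos: [0.4622, 0.2606, 0.2483]
ee_rot: [0.713, 0.693, 0.077, 0.073]
contact_force: [0.7, 0.3, -1.2]
width: 0.0219
grasp_force: 30.0
```

Call:
{"api": "jog_arm", "payload": {"plan": [[-1, 0, 0.05, 0, 0, -0.12, 0], [-1, 0, 0.1, 0, 0, -0.24, 0], [-1, 0, 0.1, 0, 0, -0.36, 0], [-1, 0, 0.1, 0, 0, -0.48, 0], [-1, 0, 0.1, 0, 0, -0.56, 0]]}}

```text
time_s: 16.98
ee_pos: [0.4631, 0.3095, 0.2482]
ee_rot: [0.661, 0.642, 0.281, 0.271]
contact_force: [1.1, -1.0, -0.4]
width: 0.022
grasp_force: 30.0
```

Run:
```python
from h import *
s=ctrl.read_state();print(s['time_s'],s['ee_pos'],s['qpos'].round(2));m=R.from_quat(s['ee_rot']).as_matrix();print(m.round(3))
a=save('scene','s4');b=save('top','t4')
print([ (r['score'],r['point']) for r in ctrl.place_of('scraper','scene')[:2]])
c1=cv2.resize(b[150:310,75:275],(400,320));c2=cv2.resize(a[110:310,290:540],(400,320))
cv2.imwrite('pics/c4.png',np.hstack([c1,c2])[:,:,::-1])
```

```text
16.975 [0.46313763 0.3095239  0.24820441] [-1.51  0.15  0.49  2.31  1.25  0.64 -2.1 ]
[[ 0.019  0.696  0.718]
 [ 1.    -0.031  0.003]
 [ 0.024  0.717 -0.696]]
[(0.65, [0.481, 0.3002, 0.2323])]
```

View pics/c4.png

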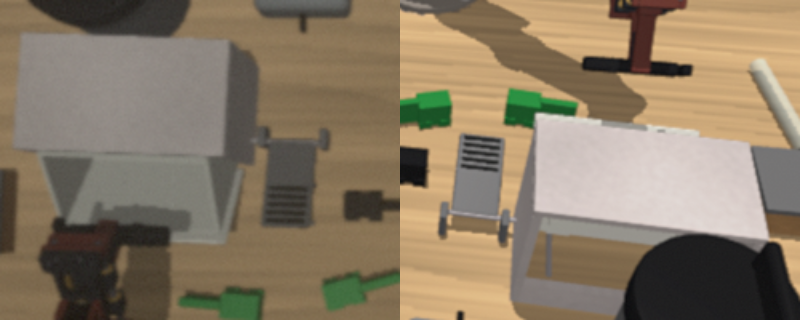

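The scraper is held level across the mouth and the tool is tilted along the bin's axis (crop-right 640,68). The pedal is up. Now I'll insert it straight in.

Call:
{"api": "jog_arm", "payload": {"plan": [[-1, 0.036, 0, -0.061, 0, 0, 0], [-1, 0.072, 0, -0.122, 0, 0, 0], [-1, 0.108, 0.002, -0.183, 0, 0, 0], [-1, 0.144, 0.002, -0.244, 0, 0, 0], [-1, 0.144, 0.002, -0.244, 0, 0, 0]]}}

```text
time_s: 17.75
ee_pos: [0.5367, 0.3089, 0.1242]
ee_rot: [0.661, 0.642, 0.276, 0.272]
contact_force: [0.1, -0.2, -0.4]
width: 0.0218
grasp_force: 30.0
```

Call:
{"api": "jog_arm", "payload": {"plan": [[-0.1, 0, 0, 0, 0, 0, 0], [0.0, 0, 0, 0, 0, 0, 0], [0.0, 0, 0, 0, 0, 0, 0], [0.0, 0, 0, 0, 0, 0, 0], [0.0, 0, 0, 0, 0, 0, 0]]}}

```text
time_s: 18.38
ee_pos: [0.5347, 0.3105, 0.1249]
ee_rot: [0.661, 0.643, 0.278, 0.27]
contact_force: [0.8, -0.3, -0.4]
width: 0.0439
grasp_force: 0.0
```

Call:
{"api": "jog_arm", "payload": {"plan": [[0, -0.036, 0, 0.061, 0, 0, 0], [0, -0.072, 0, 0.122, 0, 0, 0], [0, -0.108, 0, 0.183, 0, 0, 0], [0, -0.144, 0, 0.244, 0, 0, 0], [0, -0.144, 0, 0.244, 0, 0, 0]]}}

```text
time_s: 19.0
ee_pos: [0.4623, 0.3115, 0.2481]
ee_rot: [0.661, 0.643, 0.28, 0.268]
contact_force: [-0.1, -0.1, -0.5]
width: 0.044
grasp_force: 0.0
```

Run:
```python
from h import *
a=save('scene','s5');b=save('top','t5');w=save('wrist','w5')
for n in ['bin_rim','scraper']:
  for c in ['top','scene','wrist']: print(n,c,[(round(r['score'],2),np.round(r['point'],3).tolist()) for r in ctrl.place_of(n,c)[:3]])
c1=cv2.resize(b[150:310,75:275],(400,320));c2=cv2.resize(w,(400,320))
cv2.imwrite('pics/c5.png',np.hstack([c1,c2])[:,:,::-1])
```

```text
bin_rim top [(0.69, [0.463, 0.311, 0.113])]
bin_rim scene [(0.66, [0.463, 0.312, 0.112])]
bin_rim wrist [(0.72, [0.464, 0.311, 0.112])]
scraper top [(0.69, [0.563, 0.304, 0.024]), (0.2, [0.784, -0.119, 0.003])]
scraper scene []
scraper wrist [(0.76, [0.562, 0.306, 0.026]), (0.74, [0.785, -0.12, 0.001]), (0.34, [0.61, 0.191, 0.0])]
```

View pics/c5.png

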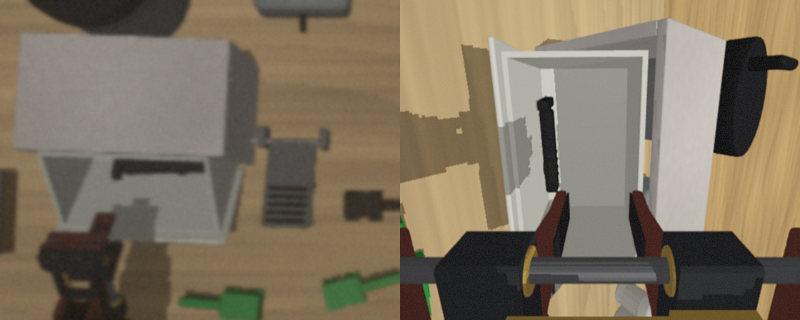

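The scraper lies inside the open bin, seen at (160,167) in the top crop and (548,145) in the wrist picture. Now I'll bring the tool upright and close the fingers in front of the rim.

Call:
{"api": "jog_arm", "payload": {"plan": [[-0.5, -0.02, 0, 0, 0, 0.15, 0], [-1, -0.04, 0, 0, 0, 0.3, 0], [-1, -0.06, 0, 0, 0, 0.45, 0], [-1, -0.08, 0, 0, 0, 0.6, 0], [-1, -0.08, 0, 0, 0, 0.76, 0]]}}

```text
time_s: 20.08
ee_pos: [0.4215, 0.3114, 0.2469]
ee_rot: [0.716, 0.697, 0.026, 0.025]
contact_force: [-0.2, -0.5, -0.2]
width: 0.0008
grasp_force: 0.0
```

Call:
{"api": "jog_arm", "payload": {"plan": [[-1, 0, 0, -0.08, 0, 0, 0], [-1, 0, 0, -0.16, 0, 0, 0], [-1, 0, 0, -0.24, 0, 0, 0], [-1, 0, 0, -0.286, 0, 0, 0], [-1, 0, 0, -0.286, 0, 0, 0]]}}

```text
time_s: 20.7
ee_pos: [0.422, 0.309, 0.1018]
ee_rot: [0.717, 0.696, 0.025, 0.029]
contact_force: [0.3, -1.0, -0.3]
width: 0.0003
grasp_force: 0.0
```

Call:
{"api": "jog_arm", "payload": {"plan": [[-1, 0.03, 0, 0, 0, 0, 0], [-1, 0.058, 0, 0.006, 0, 0, 0], [-1, 0.076, 0, 0.035, 0, 0, 0], [-1, 0.09, 0, 0.06, 0, 0, 0], [-1, 0.1, 0, 0.08, 0, 0, 0]]}}

```text
time_s: 21.32
ee_pos: [0.4744, 0.3104, 0.1452]
ee_rot: [0.717, 0.696, 0.028, 0.029]
contact_force: [-0.6, 0.5, -0.2]
width: 0.0003
grasp_force: 0.3
```

Run:
```python
from h import *
a=save('scene','s6');b=save('top','t6')
for c in ['top','scene']: print([(round(r['score'],2),np.round(r['point'],3).tolist()) for r in ctrl.place_of('bin_rim',c)[:2]])
```

```text
[(0.63, [0.489, 0.313, 0.148])]
[]
```

Call:
{"api": "jog_arm", "payload": {"plan": [[-1, 0.016, 0, 0.026, 0, 0, 0], [-1, 0.038, 0, 0.054, 0, 0, 0], [-1, 0.064, 0, 0.078, 0, 0, 0], [-1, 0.092, 0, 0.09, 0, 0, 0], [-1, 0.12, 0, 0.104, 0, 0, 0]]}}

```text
time_s: 22.15
ee_pos: [0.534, 0.3102, 0.1962]
ee_rot: [0.717, 0.696, 0.027, 0.029]
contact_force: [0.3, 0.1, -0.5]
width: 0.0004
grasp_force: 0.1
```

Call:
{"api": "jog_arm", "payload": {"plan": [[-1, 0.01, 0, 0.004, 0, 0, 0], [-1, 0.02, 0, 0.006, 0, 0, 0], [-1, 0.026, 0, 0.008, 0, 0, 0], [-1, 0.03, 0, 0.008, 0, 0, 0], [-1, 0.034, 0, 0.008, 0, 0, 0]]}}

```text
time_s: 22.78
ee_pos: [0.5496, 0.3104, 0.1995]
ee_rot: [0.717, 0.696, 0.027, 0.029]
contact_force: [-1.7, -1.3, 0.4]
width: 0.0003
grasp_force: 1.1
```

Run:
```python
from h import *
a=save('scene','s7');b=save('top','t7')
for n in ['bin_rim','lock']:
 for c in ['top','scene']: print([(round(r['score'],2),np.round(r['point'],3).tolist()) for r in ctrl.place_of(n,c)[:3]])
```

```text
[(0.69, [0.564, 0.308, 0.193])]
[]
[(0.94, [0.512, 0.008, -0.002]), (0.75, [0.388, 0.036, -0.001]), (0.74, [0.363, 0.184, 0.002])]
[(0.89, [0.516, 0.012, -0.002]), (0.87, [0.386, 0.032, 0.003]), (0.87, [0.366, 0.187, 0.001])]
```

Touching the rim. I'll press a few mm more to confirm it is at its stop, then back off.

Call:
{"api": "jog_arm", "payload": {"plan": [[-1, 0.004, 0, 0, 0, 0, 0], [-1, 0.008, 0, 0, 0, 0, 0], [-1, 0.01, 0, 0, 0, 0, 0], [-1, 0.01, 0, 0, 0, 0, 0], [-1, 0.01, 0, 0, 0, 0, 0]]}}

```text
time_s: 23.7
ee_pos: [0.5501, 0.3105, 0.1994]
ee_rot: [0.716, 0.697, 0.023, 0.026]
contact_force: [-18.0, -2.0, 14.4]
width: 0.0003
grasp_force: 8.9
```

Call:
{"api": "jog_arm", "payload": {"plan": [[-1, -0.03, 0, 0, 0, 0, 0], [-1, -0.08, 0, 0, 0, 0, 0], [-1, -0.14, 0, 0, 0, 0, 0], [-1, -0.2, 0, 0.05, 0, 0, 0], [-1, -0.24, 0, 0.1, 0, 0, 0]]}}

```text
time_s: 24.32
ee_pos: [0.4335, 0.3102, 0.25]
ee_rot: [0.716, 0.696, 0.027, 0.029]
contact_force: [-0.3, 0.6, -0.2]
width: 0.0007
grasp_force: 0.0
```

Run:
```python
from h import *
a=save('scene','s8');b=save('top','t8')
for n in ['bin_rim','lock','pedal_press','jar','breeder','bottle','tin','scraper']:
 for c in ['top','scene']: print(n,[(round(r['score'],2),np.round(r['point'],3).tolist()) for r in ctrl.place_of(n,c)[:2]])
cv2.imwrite('pics/c8.png',cv2.resize(np.hstack([a,b]),(800,300))[:,:,::-1])
```

```text
bin_rim [(0.63, [0.566, 0.309, 0.196])]
bin_rim []
lock [(0.96, [0.365, 0.184, 0.002]), (0.92, [0.51, 0.008, -0.004])]
lock [(0.69, [0.518, 0.009, 0.0]), (0.69, [0.386, 0.034, 0.001])]
pedal_press [(0.6, [0.513, 0.111, 0.067])]
pedal_press [(0.57, [0.505, 0.113, 0.072])]
jar [(0.92, [0.454, -0.241, 0.0])]
jar [(0.64, [0.449, -0.238, -0.003])]
breeder [(0.81, [0.509, -0.438, -0.001])]
breeder [(0.65, [0.452, -0.24, -0.003]), (0.61, [0.509, -0.429, -0.001])]
bottle [(0.72, [0.783, -0.125, 0.002])]
bottle [(0.61, [0.784, -0.117, -0.001])]
tin [(0.62, [0.776, -0.208, -0.002])]
tin [(0.71, [0.779, -0.21, 0.004])]
scraper [(0.67, [0.57, 0.307, 0.057])]
scraper []
```

View pics/c8.png

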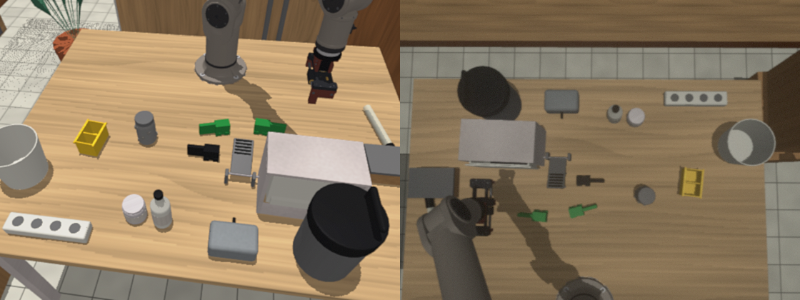

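The bin is shut, with the rim back where it started (top view 497,163). The lock lies clear at (590,181), the pedal is up, the other things have not moved, and the arm touches nothing. Handing in.

```bash
python3 -c "
from plant import ctrl
print(ctrl.close_job())"
```

```text
the job is handed in; nothing more can be done
None
```

Job handed in at about 25 s of the 70 s allowed: the lock is out and clear, the pedal was pressed to its stop until the bin opened, the scraper is inside the shut bin, and the jar, breeder box, bottle and tin did not move.

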